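# Lean the tyre-shop tablet against the weight tray

### The job

Take the orange tablet out of the rack and lean it against the front of the blue wheel-weight tray: foot on the middle of the black rubber mat, square to the tray, screen facing out, leaning back at roughly 20 degrees. Set it down rather than dropping it, let go, and leave the clipboard and the carton standing in the rack.

Things in the scene. Friction and masses are not known exactly. Their poses are not given: they have to be found in the camera images.
- tablet_mid (a point): Tablet in an orange case, 14 mm thick (x), 130 wide (y), 200 tall (z, up), 0.45 kg. Point: its centre. +x looks out of the screen. Stands upright in any one of three parallel slots, 80 mm apart, of a black rack; slots are 18 mm wide, floor 10 mm and walls 55 mm above the bench, so lift it straight up 50 mm to free it. Pinch it across its thickness at the top edge.
- wall_top (a point): Fixed blue steel weight tray, 130 mm deep, 300 wide, 110 high; its upright front is the wall to lean on. Point: middle of the front's top edge, on which the tablet's back will rest. x: level, out of the front, away from the robot; y: along the edge; z: up. From the front's foot a fixed black rubber mat runs 80 mm out, 180 mm wide (90 each side of the point), 3 mm thick.
- clipboard_mid (a point): Dark wooden clipboard with paper and a steel clip, 12 x 150 x 110 mm tall, upright in another slot of the rack, its top 120 mm above the bench; the point is its centre, axes as the tablet's. To be left alone.
- carton_mid (a point): Flat brown cardboard carton with a red band, 14 x 130 x 100 mm tall, upright in the remaining slot, its top 110 mm above the bench; the point is its centre, axes as the tablet's. To be left alone.

How it is judged:
By the outcome, as a careful person would: the job done as asked, in the order asked, and still so for the second after the job is handed in, with the robot touching nothing.
It also fails if it takes over 38 s, if anything falls off the work surface, if the arm or the gripper's body presses on something with over 40 N, if the wrist force passes 120 N, or if a joint passes its speed limit or range.

### The arm

A 6-joint arm with a two-finger parallel gripper is mounted at the origin on the work surface. World frame = base frame: x ahead of the robot, y to its left, z up, the work surface at z = 0. Lengths are in mm, angles in rad, forces in N, time in s.
With the tool pointing down it reaches from about 350 to 875 mm from the base axis. Payload 4.2 kg.
Tool frame: the origin (TCP) lies midway between the tips of the shut fingers; the grasp point (between the pads) lies 19 mm behind it (r.grip_point_offset is the distance from the TCP to the grasp point, in mm); z points along the fingers, y is the line along which they close (so a half turn about z gives the same grasp; the last joint's range is limited). The gripper opens to 85 mm and grips with 20 to 120 N. Pads are 22 mm wide; open, the fingers measure 114 mm over their backs; the gripper's body (76 mm by 85 mm) begins 54 mm behind the grasp point. The pads swing forward as they close: fully open they stand 13 mm farther back than shut.
Start: joints at [-0.881, 0.385, 0.008, 0, -1.194, -0.259], TCP at [261.011, -567.867, 231.312] pointing down, gripper open.
Joint ranges: [-3.14, 3.14], [-1.21, 2.06], [-1.07, 1.41], [-3.16, 2.05], [-2.99, -0.16], [-3.1, 3.1]. Speed limits (rad/s): [2.79, 2.79, 3.14, 3.14, 3.14, 3.14].

### API

Orientations are given as a unit quaternion [x, y, z, w].
In Python, from workcell import r gives the robot as it stands.
- The arm moves only by the tool drive_tool, never from a script. Its argument "increments" is a list that holds one entry, the list of rows, each a list of 7 numbers: the turn, a rotation vector about the tool's x, y, z in units of 6 degrees (1.0 is 6 degrees), then the shift along the tool's x, y, z in mm, then the opening, from 0 (shut) to 1 (fully open). In form: [[[ax, ay, az, tx, ty, tz, fingers], ...]]. A call has 1 to 12 rows; each row shifts and turns the commanded pose from where the row before left it, along the tool's axes as they then stand; what a row does not reach is not made up. A row lasts 1/10 s, in which the tool goes at most 50 mm and 8.59 degrees, less where a joint would pass 70% of its speed; a pose out of reach is approached as far as the arm can. A call is refused whole if a number of a shift passes 50 or a number of a turn 1, either way. A call with a gripper value outside its range is refused whole. The fingers move at their own pace and stop on an object; "grip_force" is the grip in N (left out, the last holds). Time passes only in rows, so rows that do not move let the fingers close. It gives the time, the measured TCP pose, the force, the opening and the grip force at its end, in the units of the state.
- r.sense(): the state, without advancing time (a new reading comes with each control period).
- r.read_camera(name): name is "scene" or "top" or "wrist"; returns a dict with "pixels" (400x640x3 uint8, red, green, blue), "vfov" (degrees; the focal length in pixels is half the picture's height over the tangent of half this angle, whatever the lens; pixels are square), "cx", "cy" (the principal point, pixels), "origin" and "orientation" of the camera in the world. Camera axes: x right, y up, looking along -z (the intrinsics and any distortion apply to the point x, -y, -z); pixel columns grow to the right and rows downward; lengths in mm; the calibration is good to about 2 mm. The wrist camera is an equidistant fisheye: a pixel r from the principal point sees the ray r / f radians off the axis. A picture is of the moment at which its call begins. There is no depth.
- r.hand_in(): hands the job in; it is judged then, once.
The state is a dict: "t": time; "joint_pos": joint angles; "joint_vel": joint speeds; "joint_efforts": joint torques, N m; "tcp_pos": TCP position; "eef_rot": TCP orientation; "ft_force": force on the tool from outside, world axes, zero at the start; "wrist_torque": the same for the moment, N m; "gripper_width": finger opening in mm; "finger_force": force on a finger pad.
Only numpy, scipy, OpenCV 4.12 (cv2) and the standard library are available. Lean on these libraries where they do the work, as an engineer would, in place of code of your own. Each camera call takes 0.05 s, during which the arm holds its last target. There are 200 camera calls.

## Working session

There is one attempt and no reset: what is moved stays moved. The work goes in short steps, Python scripts to look and compute and a tool call to move; the robot and the scene stay as the last step left them, time stands still between calls to the robot, and variables do not carry over. Pictures are saved under pics/ and viewed, at most 10 in all, crops included, and the job is handed in when it is done.

Besides the shell and the picture viewer there is one more tool, called after "Call:" by a JSON object that holds its "method" and its "body". drive_tool: Moves the arm, as the interface text tells. Its arguments: {"type":"object","properties":{"increments":{"type":"array"},"grip_force":{"type":"number"}},"required":["increments"]}

```bash
mkdir -p pics; cat > h.py <<'E'
import numpy as np,cv2
from scipy.spatial.transform import Rotation as R
from workcell import r
def snap(n,f):
    c=r.read_camera(n); cv2.imwrite(f,c['pixels'][:,:,::-1]); return {k:(v if k!='pixels' else None) for k,v in c.items()}
def ray(c,u,v,fish=False):
    f=200/np.tan(np.radians(c['vfov'])/2); x=(u-c['cx'])/f; y=(v-c['cy'])/f
    if fish:
        t=np.hypot(x,y); s=np.sin(t)/max(t,1e-9); d=np.array([x*s,-y*s,-np.cos(t)])
    else: d=np.array([x,-y,-1.])
    return R.from_quat(c['orientation']).apply(d)
def onz(c,u,v,z,fish=False):
    d=ray(c,u,v,fish);o=np.array(c['origin']); return o+d*(z-o[2])/d[2]
E
python3 - <<'E'
from h import *
import pickle
cs={n:snap(n,f'pics/{n}0.png') for n in('scene','top')}
pickle.dump(cs,open('c.pkl','wb'));print(cs);print(r.sense())
E
```

```text
{'scene': {'pixels': None, 'vfov': 50.355657881348606, 'cx': 324.44384798911796, 'cy': 197.97182593884204, 'origin': array([ 888.00927403, -492.45225303,  606.70113641]), 'orientation': array([0.4115737 , 0.13055247, 0.27674858, 0.85847153])}, 'top': {'pixels': None, 'vfov': 54.44599650481916, 'cx': 323.84981060129843, 'cy': 195.46961641759978, 'origin': array([473.81547994,  -3.9718706 , 855.20279314]), 'orientation': array([ 0.02694562, -0.0130981 , -0.70625149,  0.7073268 ])}}
{'t': 0.1, 'joint_pos': array([-8.81411986e-01,  3.85469880e-01,  6.71155289e-03, -4.35381539e-04,
       -1.19397569e+00, -2.58571201e-01]), 'joint_vel': array([-8.94096315e-04, -3.31719298e-03,  1.57572080e-03,  2.75890648e-03,
        8.05683452e-04, -2.13589786e-05]), 'joint_efforts': array([-2.53028538e-04, -3.93318272e+01,  1.88929653e+01,  4.19802457e+00,
       -2.61313777e-03, -7.41874231e-06]), 'tcp_pos': array([ 260.77700826, -567.40493402,  230.31687346]), 'eef_rot': array([-2.13666071e-01,  9.76906255e-01,  9.54391516e-04, -2.62174581e-04]), 'ft_force': array([-0.68752894,  0.50760383,  0.39692561]), 'wrist_torque': array([-0.01428502,  0.04150235, -0.01887699]), 'finger_force': 0.0, 'gripper_width': 85.52907175311952}
```

View pics/scene0.png

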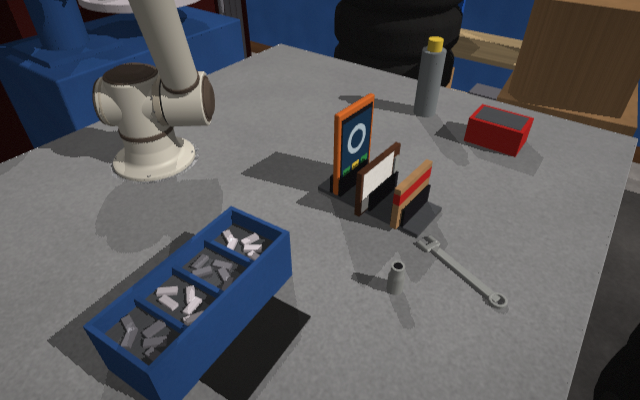

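View pics/top0.png

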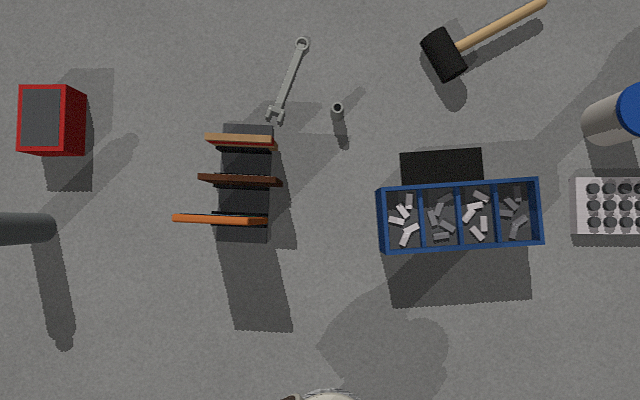

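The top view shows +x up and +y left. The tablet is in the slot nearest the robot, at about (172–267, 218), with its screen facing +x. The tray front runs (377,188)–(538,177) and the mat is around (442,166). I'll zoom in on the corners.

```bash
python3 - <<'E'
import cv2,numpy as np
t=cv2.imread('pics/top0.png')
a=cv2.resize(t[120:250,160:290],None,fx=4.5,fy=4.5,interpolation=cv2.INTER_NEAREST)
b=cv2.resize(t[140:260,370:550],None,fx=4,fy=4,interpolation=cv2.INTER_NEAREST)
cv2.imwrite('pics/a.png',a);cv2.imwrite('pics/b.png',b)
E
```

```text
(no output)
```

View pics/a.png

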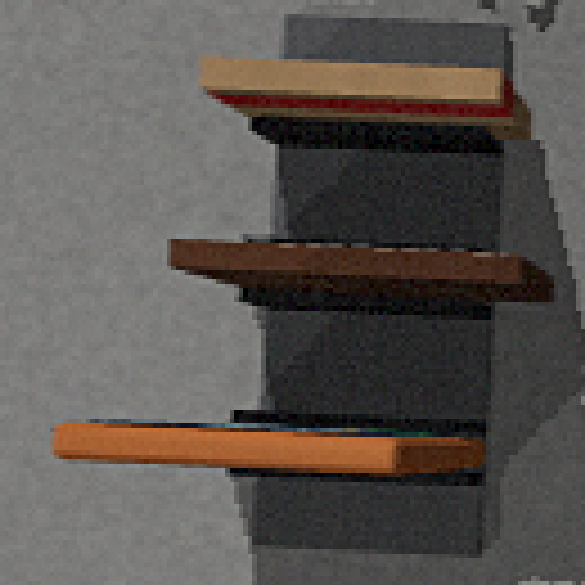

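View pics/b.png

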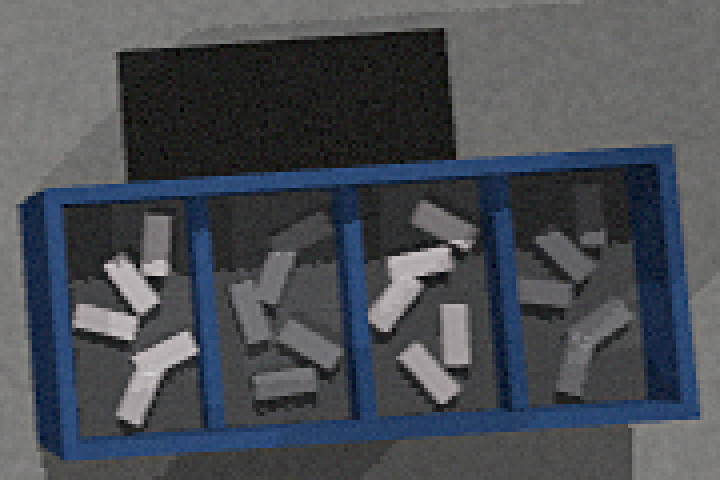

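Crop a shows the tablet's top face with corners (53,458), (397,473), (395,438), (55,422). Crop b shows the tray's front top edge (45,190)–(672,145), its back top edge (67,460)–(698,415), and the mat's outer corners (118,53), (443,29).

```bash
python3 - <<'E'
from h import *
import pickle
c=pickle.load(open('c.pkl','rb'))['top']
A=lambda p,z:onz(c,160+p[0]/4.5-.5,120+p[1]/4.5-.5,z)
B=lambda p,z:onz(c,370+p[0]/4-.5,140+p[1]/4-.5,z)
def rep(n,P):
    P=np.array(P);print(n,P.round(1).tolist(),'mean',P.mean(0).round(1));
    for i in range(len(P)):
        d=P[i]-P[i-1];print('  len',np.linalg.norm(d).round(1),'ang',np.degrees(np.arctan2(d[1],d[0])).round(1))
rep('tab',[A(p,210) for p in[(53,458),(397,473),(395,438),(55,422)]])
rep('carton',[A(p,110) for p in[(201,88),(502,101),(502,68),(201,55)]])
rep('tray',[B(p,110) for p in[(45,190),(672,145),(698,415),(67,460)]])
rep('mat',[B(p,3) for p in[(118,53),(443,29)]])
E
```

```text
tab [[467.0, 263.3, 210.0], [461.8, 135.1, 210.0], [474.7, 136.1, 210.0], [480.3, 262.9, 210.0]] mean [470.9 199.4 210. ]
  len 13.3 ang 178.2
  len 128.3 ang -92.3
  len 12.9 ang 4.0
  len 127.0 ang 87.4
carton [[625.9, 244.1, 110.0], [620.0, 113.4, 110.0], [634.4, 113.5, 110.0], [640.4, 244.4, 110.0]] mean [630.2 178.8 110. ]
  len 14.4 ang -178.9
  len 130.9 ang -92.6
  len 14.4 ang 0.6
  len 131.0 ang 87.4
tray [[532.4, -98.4, 110.0], [554.1, -396.4, 110.0], [426.2, -404.8, 110.0], [404.0, -108.0, 110.0]] mean [ 479.2 -251.9  110. ]
  len 128.8 ang 4.3
  len 298.8 ang -85.8
  len 128.2 ang -176.2
  len 297.7 ang 94.3
mat [[616.5, -152.5, 3.0], [629.5, -330.3, 3.0]] mean [ 623.  -241.4    3. ]
  len 178.2 ang 94.2
  len 178.2 ang -85.8
```

Call:
{"method": "drive_tool", "body": {"increments": [[[0,0,-0.952,0,0,-4,1],[0,0,-0.952,0,0,-4,1],[0,0,-0.952,0,0,-4,1],[0,0,-0.952,0,0,-4,1],[0,0,-0.952,0,0,-4,1],[0,0,-0.952,0,0,-4,1],[0,0,-0.952,0,0,-4,1],[0,0,-0.952,0,0,-4,1],[0,0,-0.952,0,0,-4,1],[0,0,-0.952,0,0,-4,1],[0,0,-0.952,0,0,0,1]]]}}

```text
t: 1.2
tcp_pos: [261.0, -567.9, 271.4]
eef_rot: [-0.693, 0.721, -0.0, 0.0]
ft_force: [-0.2, -0.0, -0.1]
gripper_width: 85.4
finger_force: 0.0
```

```bash
cat >> h.py <<'E'
def to(target):
    s=r.sense();q=R.from_quat(s['eef_rot']);M=q.as_matrix()
    print('t',s['t'],'tcp',s['tcp_pos'].round(1),'yaw_y',np.degrees(np.arctan2(M[1,1],M[0,1])).round(2),'z',M[:,2].round(4),'F',s['ft_force'].round(1),'w',round(s['gripper_width'],1),'ff',round(s['finger_force'],1))
    d=q.inv().apply(np.array(target)-s['tcp_pos']);print('shift tool',d.round(1));return d
E
python3 -c "
from h import *
to([471,199.4,265])"
```

```text
t 1.2 tcp [ 261.  -567.9  271.4] yaw_y 177.75 z [ 1.e-04 -0.e+00 -1.e+00] F [-0.2 -0.  -0.1] w 85.4 ff 0.0
shift tool [-774.9 -179.7    6.4]
```

Call:
{"method": "drive_tool", "body": {"increments": [[[0,0,0,-46,-11,0,1],[0,0,0,-46,-11,0,1],[0,0,0,-46,-11,0,1],[0,0,0,-46,-11,0,1],[0,0,0,-46,-11,0,1],[0,0,0,-46,-11,0,1],[0,0,0,-46,-11,0,1],[0,0,0,-46,-11,0,1],[0,0,0,-46,-11,0,1],[0,0,0,-46,-11,0,1],[0,0,0,-46,-11,0,1],[0,0,0,-46,-11,0,1]]]}}

```text
t: 2.4
tcp_pos: [416.6, -20.1, 271.3]
eef_rot: [-0.692, 0.722, 0.0, 0.0]
ft_force: [0.5, -1.7, 0.2]
gripper_width: 85.5
finger_force: 0.0
```

Call:
{"method": "drive_tool", "body": {"increments": [[[0,0,0,-46,-10,0,1],[0,0,0,-46,-10,0,1],[0,0,0,-46,-10,0,1],[0,0,0,-46,-10,0,1],[0,0,-0.06,-39,-8,0,1],[0,0,0,0,0,0,1],[0,0,0,0,0,0,1]]]}}

```text
t: 3.1
tcp_pos: [474.1, 199.2, 270.4]
eef_rot: [-0.694, 0.72, 0.0, -0.001]
ft_force: [0.4, -0.4, 0.6]
gripper_width: 85.3
finger_force: 0.0
```

```bash
python3 -c "
from h import *
import pickle
to([471,199.4,171])
c=snap('wrist','pics/w.png');pickle.dump(c,open('w.pkl','wb'));print(c)"
```

```text
t 3.1 tcp [474.1 199.2 270.4] yaw_y 177.95 z [-0.0018 -0.0012 -1.    ] F [ 0.4 -0.4  0.6] w 85.3 ff 0.0
shift tool [-0.2  2.9 99.4]
{'pixels': None, 'vfov': 65.70646984690485, 'cx': 319.7807801710689, 'cy': 197.43909925081513, 'origin': array([470.76157651, 123.2841055 , 412.02764798]), 'orientation': array([-0.00176091, -0.14985633,  0.98854738,  0.01772167])}
```

View pics/w.png

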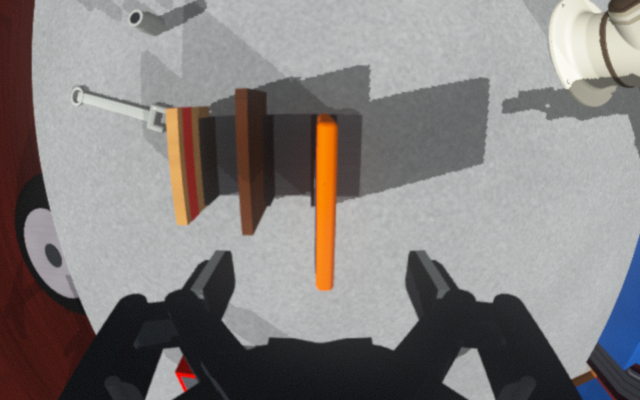

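The wrist view shows the orange top face from (327,117) to (325,289), midway between the fingers. I'll check it against the calibration.

```bash
python3 -c "
from h import *
import pickle
c=pickle.load(open('w.pkl','rb'))
a=onz(c,327,117.5,210,1);b=onz(c,325,289.5,210,1);d=b-a
print(a,b,(a+b)/2,np.linalg.norm(d),np.degrees(np.arctan2(d[1],d[0])))
im=cv2.imread('pics/w.png').astype(int);m=((im[:,:,2]>180)&(im[:,:,0]<60)&(im[:,:,1]<170)).astype(np.uint8)
for v in (140,180,220,260,280): u=np.where(m[v,300:350])[0]+300;print(v,u.min(),u.max(),[onz(c,k,v,210,1)[:2].round(1) for k in(u.min()-.5,u.max()+.5)])
"
```

```text
[466.03970197 132.09047202 210.        ] [471.23092557 261.02368144 210.        ] [468.63531377 196.55707673 210.        ] 129.0376739317532 87.69435170322514
140 317 335 [array([473.4, 146.6]), array([461., 147.])]
180 316 334 [array([475.1, 173.6]), array([462.3, 174. ])]
220 317 333 [array([475.5, 202.4]), array([463.6, 202.8])]
260 316 332 [array([477.5, 234.2]), array([464.9, 234.7])]
280 317 331 [array([477.5, 251.9]), array([466. , 252.3])]
```

Call:
{"method": "drive_tool", "body": {"increments": [[[0,0,0,1,4,15,1],[0,0,0,0,0,25,1],[0,0,0,0,0,25,1],[0,0,0,0,0,20,1],[0,0,0,0,0,10,1],[0,0,0,0,0,4,1],[0,0,0,0,0,0,1]]], "grip_force": 30}}

```text
t: 3.85
tcp_pos: [470.6, 197.3, 172.6]
eef_rot: [-0.694, 0.72, -0.0, 0.0]
ft_force: [0.3, -0.0, -0.0]
gripper_width: 85.7
finger_force: 0.0
```

```bash
python3 -c "
from h import *
to([470,198,171])"
```

```text
t 3.85 tcp [470.6 197.3 172.6] yaw_y 177.84 z [ 3.e-04 -0.e+00 -1.e+00] F [ 0.3 -0.  -0. ] w 85.7 ff 0.0
shift tool [-0.7  0.6  1.6]
```

Call:
{"method": "drive_tool", "body": {"increments": [[[0,0,0,0,0,1,0],[0,0,0,0,0,0,0],[0,0,0,0,0,0,0],[0,0,0,0,0,0,0],[0,0,0,0,0,0,0],[0,0,0,0,0,0,0],[0,0,0,0,0,0,0],[0,0,0,0,0,0,0]]], "grip_force": 45}}

```text
t: 4.65
tcp_pos: [470.6, 197.9, 171.6]
eef_rot: [-0.694, 0.72, -0.0, 0.0]
ft_force: [-0.4, 0.9, 2.5]
gripper_width: 13.3
finger_force: 44.8
```

```bash
python3 -c "
from h import *
to([470,198,171])"
```

```text
t 4.65 tcp [470.6 197.9 171.6] yaw_y 177.89 z [ 5.e-04  2.e-04 -1.e+00] F [-0.4  0.9  2.5] w 13.3 ff 44.8
shift tool [-0.1  0.6  0.6]
```

Call:
{"method": "drive_tool", "body": {"increments": [[[0,0,0,0,0,-4,0],[0,0,0,0,0,-8,0],[0,0,0,0,0,-10,0],[0,0,0,0,0,-10,0],[0,0,0,0,0,-10,0],[0,0,0,0,0,-10,0],[0,0,0,0,0,-12,0],[0,0,0,0,0,-20,0],[0,0,0,0,0,-30,0],[0,0,0,0,0,-26,0],[0,0,0,0,0,-10,0],[0,0,0,0,0,0,0]]]}}

```text
t: 5.85
tcp_pos: [470.8, 198.1, 322.9]
eef_rot: [-0.694, 0.72, -0.0, 0.002]
ft_force: [-0.1, 0.8, -4.5]
gripper_width: 13.6
finger_force: 44.1
```

```bash
python3 -c "
from h import *
to([600,-200,330])
snap('scene','pics/s1.png')"
```

```text
t 5.85 tcp [470.8 198.1 322.9] yaw_y 177.87 z [ 0.0027  0.0025 -1.    ] F [-0.1  0.8 -4.5] w 13.6 ff 44.1
shift tool [ 393.  -143.9   -7.7]
```

View pics/s1.png

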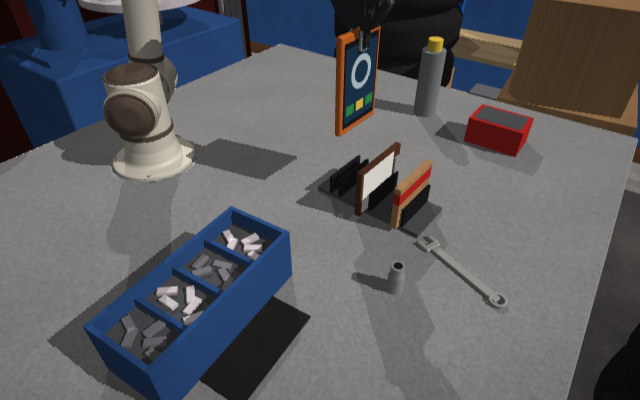

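The tablet hangs straight at 4.5 N and the rack is undisturbed. Next I yaw it square to the tray and carry it over.

Call:
{"method": "drive_tool", "body": {"increments": [[[0,0,-0.35,0,0,0,0],[0,0,-0.35,0,0,0,0],[0,0,-0.35,0,0,0,0],[0,0,0,0,0,0,0]]]}}

```text
t: 6.3
tcp_pos: [469.6, 197.3, 319.2]
eef_rot: [0.732, -0.681, -0.001, 0.002]
ft_force: [-0.4, -0.0, -5.3]
gripper_width: 13.6
finger_force: 44.1
```

```bash
python3 -c "
from h import *
to([566.5,-245.6,320])"
```

```text
t 6.3 tcp [469.6 197.3 319.2] yaw_y -175.84 z [-0.0037 -0.0022 -1.    ] F [-0.4 -0.  -5.3] w 13.6 ff 44.1
shift tool [ 4.488e+02 -6.450e+01 -2.000e-01]
```

Call:
{"method": "drive_tool", "body": {"increments": [[[0,0,0,20,-4,0,0],[0,0,0,40,-6,0,0],[0,0,0,45,-6.5,0,0],[0,0,0,45,-6.5,0,0],[0,0,0,45,-6.5,0,0],[0,0,0,45,-6.5,0,0],[0,0,0,45,-6.5,0,0],[0,0,0,45,-6.5,0,0],[0,0,0,45,-6.5,0,0],[0,0,0,40,-5,0,0],[0,0,0,24,-3,0,0],[0,0,0,10,-1.5,0,0]]]}}

```text
t: 7.5
tcp_pos: [567.5, -247.6, 318.9]
eef_rot: [0.731, -0.682, -0.002, 0.001]
ft_force: [-0.5, 1.0, -3.9]
gripper_width: 13.9
finger_force: 44.1
```

Call:
{"method": "drive_tool", "body": {"increments": [[[0.4,0,0,0,0,0,0],[0.5,0,0,0,0,0,0],[0.5,0,0,0,0,0,0],[0.5,0,0,0,0,0,0],[0.5,0,0,0,0,0,0],[0.5,0,0,0,0,0,0],[0.43,0,0,0,0,0,0],[0,0,0,0,0,0,0],[0,0,0,0,0,0,0]]]}}

```text
t: 8.4
tcp_pos: [567.3, -244.9, 320.5]
eef_rot: [0.722, -0.671, 0.117, -0.126]
ft_force: [0.1, -0.2, -3.6]
gripper_width: 13.6
finger_force: 44.4
```

```bash
python3 -c "
from h import *
to([566.5,-245.6,200])
M=R.from_quat(r.sense()['eef_rot']).as_matrix();print(M.round(3),np.degrees(np.arccos(-M[2,2])))
import pickle
c={n:snap(n,f'pics/{n}2.png') for n in('scene','top')};pickle.dump(c,open('c2.pkl','wb'))
import cv2
a=cv2.imread('pics/scene2.png');b=cv2.imread('pics/top2.png')
cv2.imwrite('pics/j2.png',np.vstack([cv2.resize(a[100:400,80:480],(800,600))[:, :][0:600:1]])) 
cv2.imwrite('pics/t2.png',cv2.resize(b[90:260,360:560],(700,595)))
"
```

```text
t 8.4 tcp [ 567.3 -244.9  320.5] yaw_y -175.83 z [ 0.3379  0.0254 -0.9408] F [ 0.1 -0.2 -3.6] w 13.6 ff 44.4
shift tool [  0.8  41.6 113.1]
[[ 0.073 -0.938  0.338]
 [-0.997 -0.068  0.025]
 [-0.001 -0.339 -0.941]] 19.808693923231935
```

View pics/scene2.png

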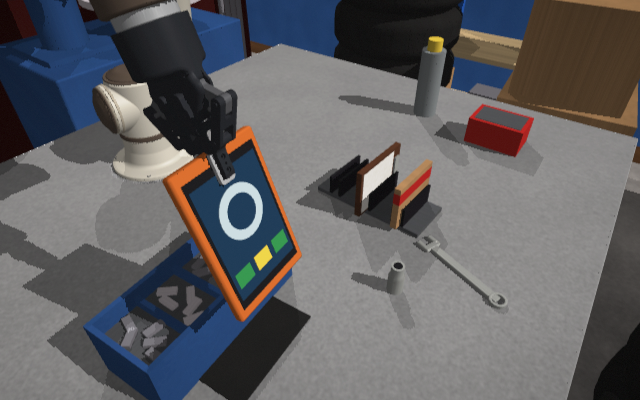

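Call:
{"method": "drive_tool", "body": {"increments": [[[0,0,0,0,3.4,9.4,0],[0,0,0,0,6.8,18.8,0],[0,0,0,0,6.8,18.8,0],[0,0,0,0,6.8,18.8,0],[0,0,0,0,6.8,18.8,0],[0,0,0,0,6.8,18.8,0],[0,0,0,0,6.8,18.8,0],[0,0,0,0,3.4,9.4,0],[0,0,0,0,1.7,4.7,0],[0,0,0,0,0,0,0],[0,0,0,0,0,0,0]]]}}

```text
t: 9.6
tcp_pos: [568.9, -245.5, 177.4]
eef_rot: [0.721, -0.67, 0.119, -0.127]
ft_force: [0.9, 0.0, -4.5]
gripper_width: 13.5
finger_force: 44.4
```

```bash
python3 -c "
from h import *
to([535.6,-247.8,161])
import pickle
c={n:snap(n,f'pics/{n}3.png') for n in('scene','top')};pickle.dump(c,open('c3.pkl','wb'))
a=cv2.imread('pics/scene3.png')
cv2.imwrite('pics/j3.png',cv2.resize(a[150:400,120:440],None,fx=2.3,fy=2.3))
"
```

```text
t 9.6 tcp [ 568.9 -245.5  177.4] yaw_y -175.79 z [ 0.3425  0.0242 -0.9392] F [ 0.9  0.  -4.5] w 13.5 ff 44.4
shift tool [-0.2 37.   3.9]
```

View pics/j3.png

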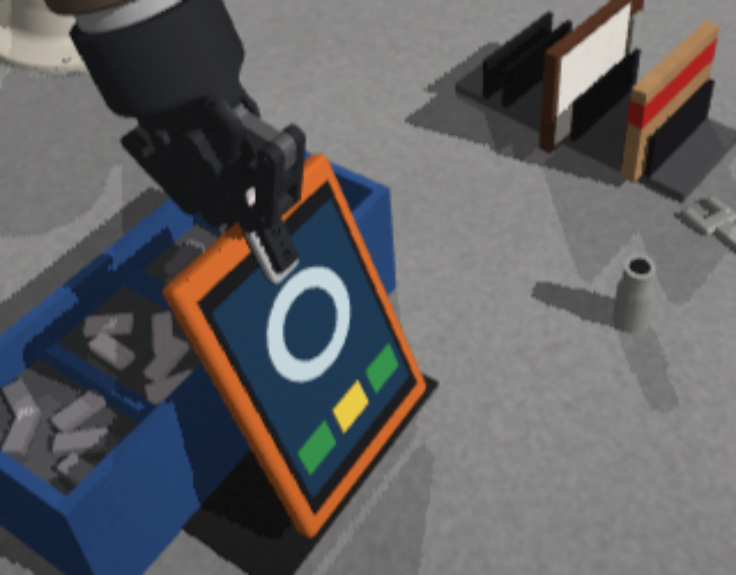

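Call:
{"method": "drive_tool", "body": {"increments": [[[0,0,0,0,5,0.5,0],[0,0,0,0,8,0.5,0],[0,0,0,0,8,0.5,0],[0,0,0,0,6,0.3,0],[0,0,0,0,4.4,0,0],[0,0,0,0,0,0,0],[0,0,0,0,0,0,0]]]}}

```text
t: 10.4
tcp_pos: [539.6, -247.6, 164.2]
eef_rot: [0.721, -0.671, 0.118, -0.127]
ft_force: [-0.9, -0.6, -3.9]
gripper_width: 13.1
finger_force: 44.3
```

```bash
python3 -c "
from h import *
to([535.6,-247.8,158])"
```

```text
t 10.4 tcp [ 539.6 -247.6  164.2] yaw_y -175.82 z [ 0.3414  0.0245 -0.9396] F [-0.9 -0.6 -3.9] w 13.1 ff 44.3
shift tool [-0.1  5.9  4.5]
```

Call:
{"method": "drive_tool", "body": {"increments": [[[0,0,0,0,1.4,0.9,0],[0,0,0,0,1.4,0.9,0],[0,0,0,0,1.4,0.9,0],[0,0,0,0,0,0,0]]]}}

```text
t: 10.8
tcp_pos: [536.0, -247.5, 159.6]
eef_rot: [0.721, -0.671, 0.118, -0.127]
ft_force: [-0.6, -0.2, -4.7]
gripper_width: 13.6
finger_force: 44.3
```

Call:
{"method": "drive_tool", "body": {"increments": [[[0,0,0,0,0.35,0.95,0],[0,0,0,0,0.35,0.95,0],[0,0,0,0,0,0,0]]]}}

```text
t: 11.1
tcp_pos: [536.3, -247.6, 157.7]
eef_rot: [0.721, -0.671, 0.118, -0.127]
ft_force: [1.6, -0.7, -5.1]
gripper_width: 13.5
finger_force: 44.4
```

No contact yet. I'll step down 1 mm at a time.

Call:
{"method": "drive_tool", "body": {"increments": [[[0,0,0,0,0.35,0.95,0],[0,0,0,0,0,0,0]]]}}

```text
t: 11.3
tcp_pos: [536.5, -247.7, 157.5]
eef_rot: [0.721, -0.67, 0.118, -0.127]
ft_force: [-2.2, 0.8, -1.3]
gripper_width: 13.2
finger_force: 44.7
```

Call:
{"method": "drive_tool", "body": {"increments": [[[0,0,0,0,0.35,0.95,0],[0,0,0,0,0,0,0]]]}}

```text
t: 11.5
tcp_pos: [536.6, -247.8, 157.4]
eef_rot: [0.721, -0.67, 0.119, -0.127]
ft_force: [-5.1, 1.8, 4.0]
gripper_width: 13.4
finger_force: 45.7
```

Call:
{"method": "drive_tool", "body": {"increments": [[[0,0,0,0,-0.7,-1.9,0],[0,0,0,0,0.9,-0.3,0],[0,0,0,0,0.9,-0.3,0],[0,0,0,0,0,0,0]]]}}

```text
t: 11.9
tcp_pos: [534.4, -247.8, 157.6]
eef_rot: [0.721, -0.671, 0.118, -0.127]
ft_force: [0.4, -0.8, -4.0]
gripper_width: 13.3
finger_force: 44.4
```

Call:
{"method": "drive_tool", "body": {"increments": [[[0,0,0,0,0.95,-0.35,0],[0,0,0,0,0,0,0]]]}}

```text
t: 12.1
tcp_pos: [533.2, -247.8, 157.6]
eef_rot: [0.721, -0.671, 0.118, -0.127]
ft_force: [-0.0, -0.1, -4.2]
gripper_width: 13.8
finger_force: 44.3
```

Call:
{"method": "drive_tool", "body": {"increments": [[[0,0,0,0,0.95,-0.35,0],[0,0,0,0,0,0,0]]]}}

```text
t: 12.3
tcp_pos: [532.6, -247.9, 158.0]
eef_rot: [0.721, -0.671, 0.118, -0.127]
ft_force: [1.1, -0.0, -4.7]
gripper_width: 13.8
finger_force: 44.3
```

Call:
{"method": "drive_tool", "body": {"increments": [[[0,0,0,0,0.95,-0.35,0],[0,0,0,0,0,0,0]]]}}

```text
t: 12.5
tcp_pos: [532.2, -248.1, 158.4]
eef_rot: [0.721, -0.67, 0.119, -0.128]
ft_force: [2.6, -0.2, -4.3]
gripper_width: 13.2
finger_force: 44.2
```

Call:
{"method": "drive_tool", "body": {"increments": [[[0,0,0,0,-0.5,0.5,0],[0,0,0,0,0,0.5,0],[0,0,0,0,0,0,0]]]}}

```text
t: 12.8
tcp_pos: [532.6, -248.1, 157.5]
eef_rot: [0.721, -0.67, 0.119, -0.127]
ft_force: [1.7, 0.4, -2.4]
gripper_width: 13.7
finger_force: 44.5
```

Call:
{"method": "drive_tool", "body": {"increments": [[[0,0,0,0,0,0.6,0],[0,0,0,0,0,0,0]]]}}

```text
t: 13.0
tcp_pos: [532.8, -248.0, 157.3]
eef_rot: [0.721, -0.67, 0.119, -0.127]
ft_force: [-0.3, 2.0, 1.0]
gripper_width: 13.5
finger_force: 45.1
```

Foot and wall are both in light contact, so I'll open gently.

Call:
{"method": "drive_tool", "body": {"increments": [[[0,0,0,0,0,0,0.2],[0,0,0,0,0,0,0.25],[0,0,0,0,0,0,0.35],[0,0,0,0,0,0,0.45],[0,0,0,0,0,0,0.5],[0,0,0,0,0,0,0.5]]], "grip_force": 20}}

```text
t: 13.6
tcp_pos: [532.4, -247.9, 156.6]
eef_rot: [0.721, -0.671, 0.118, -0.127]
ft_force: [0.6, -0.2, -0.5]
gripper_width: 42.9
finger_force: 0.0
```

```bash
python3 -c "
from h import *
to([535.6,-247.8,158])
a=snap('scene','pics/s4.png');b=snap('wrist','pics/w4.png')
A=cv2.imread('pics/s4.png')[150:400,120:440];B=cv2.resize(cv2.imread('pics/w4.png'),(400,250))
cv2.imwrite('pics/j4.png',np.hstack([A,B]))"
```

```text
t 13.6 tcp [ 532.4 -247.9  156.6] yaw_y -175.82 z [ 0.3408  0.0248 -0.9398] F [ 0.6 -0.2 -0.5] w 42.9 ff 0.0
shift tool [ 0.1 -3.5 -0.2]
```

View pics/j4.png

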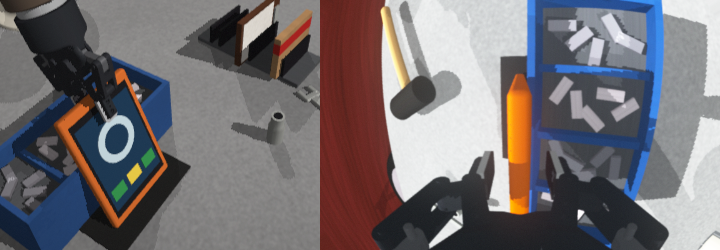

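Both fingers are clear and the tablet is leaning in place. I'll retreat along the tool axis.

Call:
{"method": "drive_tool", "body": {"increments": [[[0,0,0,0,0,-5,0.5],[0,0,0,0,0,-12,0.5],[0,0,0,0,0,-20,0.5],[0,0,0,0,0,-25,0.5],[0,0,0,0,0,-25,0.5],[0,0,0,0,0,-25,0.5],[0,0,0,0,0,-20,0.5],[0,0,0,0,0,-10,0.5],[0,0,0,0,0,0,0.5],[0,0,0,0,0,0,0.5]]]}}

```text
t: 14.7
tcp_pos: [483.7, -251.2, 289.5]
eef_rot: [0.721, -0.671, 0.118, -0.127]
ft_force: [-0.5, 0.3, -0.5]
gripper_width: 42.5
finger_force: 0.0
```

```bash
python3 -c "
from h import *
to([535.6,-247.8,158])
snap('scene','pics/s5.png');c=snap('top','pics/t5.png');print(c['origin'])
A=cv2.imread('pics/s5.png')[60:400,80:450];B=cv2.imread('pics/t5.png')[80:420,170:590]
A=A[:320];B=B[:320]
cv2.imwrite('pics/j5.png',np.hstack([A,B]))"
```

```text
t 14.7 tcp [ 483.7 -251.2  289.5] yaw_y -175.85 z [ 0.3401  0.0255 -0.94  ] F [-0.5  0.3 -0.5] w 42.5 ff 0.0
shift tool [  0.5  -4.1 141.3]
[473.81547994  -3.9718706  855.20279314]
```

View pics/j5.png

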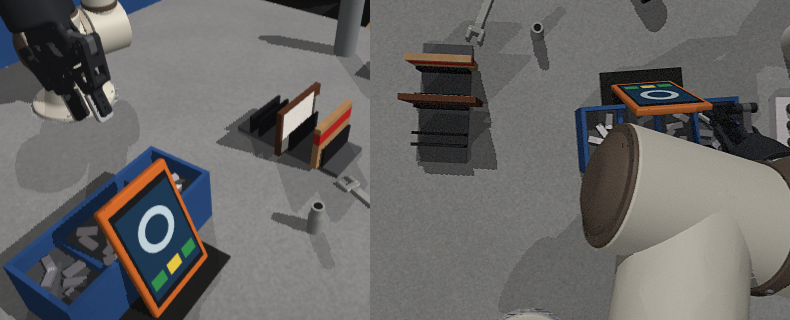

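The tablet leans square on the tray with its foot mid-mat. The clipboard and carton are still in the rack, and the arm is clear.

```bash
python3 -c "
from workcell import r
print(r.hand_in())"
```

```text
the job is handed in; nothing more can be done
None
```

The orange tablet is leaning against the blue tray at about 20°, screen out and foot on the middle of the mat; it was set down gently and released, the clipboard and carton still stand in the rack, and the job was handed in at about 15 s (no verdict was returned).

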